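# Sieve the hazelnuts from the walnuts

### The arm

A 7-joint arm with a two-finger parallel gripper is mounted at the origin on a cart in front of the work surface, level with it; the furniture and walls round the work are solid. World frame = base frame: x ahead of the robot, y to its left, z up, the work surface at z = 0. Lengths are in m, angles in rad, forces in N, time in s.
With the tool pointing down it reaches from about 0.4 to 0.875 m from the base axis. Payload 19.3 kg.
Tool frame: the origin (TCP) lies midway between the tips of the shut fingers; the grasp point (between the pads) lies 19 mm behind it; z points along the fingers, y is the line along which they close (so a half turn about z gives the same grasp; the last joint's range is limited). The gripper opens to 85 mm and grips with 20 to 120 N. Pads are 22 mm wide; open, the fingers measure 114 mm over their backs; the gripper's body (76 mm by 85 mm) begins 54 mm behind the grasp point. The pads swing forward as they close: fully open they stand 13 mm farther back than shut.
Start: joints at [-1.308, 0.521, -0.036, 1.599, 0.021, 1.021, -0.113], TCP at [0.204, 0.591, 0.231] pointing down, gripper open.
Joint ranges: [-2.91, 2.91], [-0.3, 2.13], [-1.5, 1.42], [0.17, 2.43], [-1.26, 4.41], [0.16, 1.93], [-2.52, 2.52]. Speed limits (rad/s): [1.89, 1.89, 2.39, 2.39, 3.01, 3.01, 3.01].

### API

Orientations are given as [roll, pitch, yaw] about the fixed x, y, z axes, in that order (R = Rz(yaw) Ry(pitch) Rx(roll)).
In Python, from workcell import bot, viewer, observe gives the robot as it stands (bot), with the cameras (viewer) and the readings as plain functions.
- The arm moves only by the shell command python3 nudge.py FILE [FORCE], which reads ROWS from the file FILE. ROWS is a JSON list that holds a single list of rows (three levels of brackets), with 1 to 5 rows, each of 7 numbers: the finger opening in m, then dx, dy, dz in parts of the range, where 1.0 means 1 m, then a rotation vector rx, ry, rz in a scale on which 1.0 is pi rad; each row is the pose to reach, as a shift and turn from the pose commanded when the command began, along the tool's axes at that moment; what a row does not reach only later rows make up. A row lasts 1/8 s, in which the tool goes at most 0.0625 m and 0.188 rad, less where a joint would pass 70% of its speed; a pose out of reach is approached as far as the arm can. The fingers move at their own pace and stop on an object; FORCE is the grip in N (left out, the last holds). Time passes only in rows, so rows that do not move let the fingers close. It prints the time, the measured TCP pose, the force, the opening and the grip force at its end. No shift or turn number may pass 1 either way. Input that does not fit is refused with a message, and nothing moves.
- observe(): the state, without advancing time (a new reading comes with each control period).
- viewer.grab_frame(name): name is "scene" or "top"; returns the picture (400x640x3 uint8, blue, green, red); there is no depth.
- viewer.calibration(name): a dict with "vfov" (degrees; the focal length in pixels is half the picture's height over the tangent of half this angle, whatever the lens; pixels are square), "cx", "cy" (the principal point, pixels), "eye" and "attitude" of the camera in the world. Camera axes: x right, y down, z forward; pixel columns grow to the right and rows downward; lengths in m; the calibration is good to about 2 mm. A picture is of the moment at which its call begins. calibration takes no time and is no camera call.
- bot.job_done(): hands the job in; it is judged then, once.
The state is a dict: "clock": time; "qpos": joint angles; "qd": joint speeds; "joint_efforts": joint torques, N m; "position": TCP position; "tool_rot": TCP orientation; "force": force on the tool from outside, world axes, zero at the start; "moment": the same for the moment, N m; "grip_width": finger opening in m; "finger_force": force on a finger pad.
Only numpy, scipy, OpenCV 4.12 (cv2) and the standard library are available. Lean on these libraries where they do the work, as an engineer would, in place of code of your own. Each camera call takes 0.05 s, during which the arm holds its last target. There are 200 camera calls.

### The job

Take the steel sieve by its handle and, holding it over the blue bowl, gently shake the hazelnuts through its bars, nearly level so that the walnuts stay in it. Then tip the walnuts out over the spout into the wooden bowl, and stand the empty sieve upright on the worktop beside the bowls.

Things in the scene. Friction and masses are not known exactly. Their poses are not given: they have to be found in the camera images.
- sieve: bright steel nut sieve, a pan 124 mm across x, 150 mm along y, walls 50 mm high, 0.3 kg, standing on its side walls. Origin: centre of its underside, z up. Body -y is the open spout (the robot's right at yaw 0), +y the closed end. The nuts start on plain floor from y = +71 to +22, which slopes 4 degrees down to the closed end behind a bead 1.5 mm high: carried level they stay there.
- sieve_grip (a point): middle of the sieve's wooden grip, 108 mm above its underside, over the middle of the pan; the grip is 70 mm long (body x), 16 mm wide (y), 26 mm tall, between two steel uprights at x = +-60: pinch it across y from above. Axes as the sieve's
- sieve_bars (a point): middle of the open bars in the sieve's floor, straight above its origin, 16 mm up; bars run along y from +22 to -21 with 20 mm gaps. Shaken along y (about five 40 mm strokes at 0.2 m/s; far harder ones throw nuts wide) with the spout 0 to 10 degrees down, hazelnuts hop the bead and fall through; walnuts stop at the ramp beyond (at 15 degrees they may roll over it)
- sieve_spout (a point): middle of the spout's edge, 75 mm from the sieve's origin along -y and 40 mm up: the top of a ramp that rises 28 degrees from the bars, open in front. Walnuts roll out over it when the spout is tipped down 35 degrees, surely at 43, and drop just below the edge or up to 30 mm beyond it. Axes as the sieve's
- blue_bowl: round blue ceramic bowl, outer diameter 160 mm at the rim, 55 mm high, loose, 0.45 kg; origin at the centre of its underside; for the hazelnuts
- wooden_bowl: round pale wooden bowl of the same shape, outer diameter 160 mm at the rim, 55 mm high, loose, 0.45 kg; origin at the centre of its underside; for the walnuts
- walnut_1: walnut, light brown, about 34 mm, loose in the sieve at the start; origin at its middle
- walnut_2: walnut, light brown, about 34 mm, loose in the sieve at the start; origin at its middle
- hazelnut_1: hazelnut, dark reddish brown with a pale base, about 16 mm, loose in the sieve at the start; origin at its middle
- hazelnut_2: hazelnut, dark reddish brown with a pale base, about 16 mm, loose in the sieve at the start; origin at its middle
- hazelnut_3: hazelnut, dark reddish brown with a pale base, about 16 mm, loose in the sieve at the start; origin at its middle

How it is judged:
By the outcome, as a careful person would: the job done as asked, in the order asked, and still so for the second after the job is handed in, with the robot touching nothing.
It also fails if it takes over 48 s, if anything falls off the work surface, if the arm or the gripper's body presses on something with over 40 N, if the wrist force passes 120 N, or if a joint passes its speed limit or range.

## Working session

There is one attempt and no reset: what is moved stays moved. The work goes in short steps, Python scripts to look and compute and a shell command to move; the robot and the scene stay as the last step left them, time stands still between calls to the robot, and variables do not carry over. Pictures are saved under pics/ and viewed, at most 10 in all, crops included, and the job is handed in when it is done.

```bash
ls; mkdir -p pics; python3 - <<'E'
from workcell import bot, viewer, observe
import cv2
s=observe(); print(s)
for n in("scene","top"):
    print(n,viewer.calibration(n)); cv2.imwrite(f"pics/{n}0.png",viewer.grab_frame(n))
E
```

```text
nudge.py
pics
workcell.py
{'clock': 0.0, 'qpos': array([-1.30816504,  0.52198993, -0.03632443,  1.5999844 ,  0.02119647,
        1.02111158, -0.11284319]), 'qd': array([-0.00049065, -0.00174792,  0.00053368,  0.00129106, -0.00119085,
       -0.00079607, -0.00136165]), 'joint_efforts': array([-1.38459840e-03, -9.27094960e+01,  1.97966695e+00, -3.69939744e+01,
        1.79484993e-02,  7.96260720e-03,  4.30031434e-06]), 'position': array([0.20412767, 0.59037704, 0.23074922]), 'tool_rot': array([-3.14048699e+00,  7.77627856e-05,  2.80870339e+00]), 'force': array([-0.42995517,  0.43177383,  0.06896056]), 'moment': array([ 0.04038631, -0.04043174,  0.02938147]), 'finger_force': 0.0, 'grip_width': 0.0854017494526063}
scene {'vfov': 53.18972081572697, 'cx': 310.53851310756096, 'cy': 203.0077521850787, 'eye': array([ 0.24381525, -0.27511298,  0.76312687]), 'attitude': array([-2.44541519, -0.01392798, -0.5092771 ])}
top {'vfov': 48.59960625605977, 'cx': 316.89563312260935, 'cy': 198.37797223288544, 'eye': array([0.37005305, 0.18791145, 0.91476288]), 'attitude': array([-2.96941683,  0.03421408, -1.59842638])}
```

View pics/top0.png

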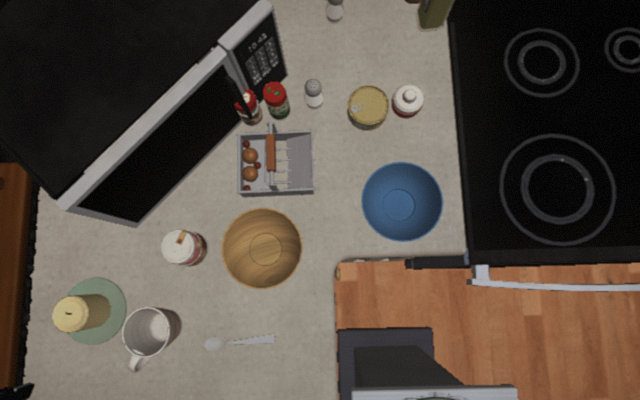

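View pics/scene0.png

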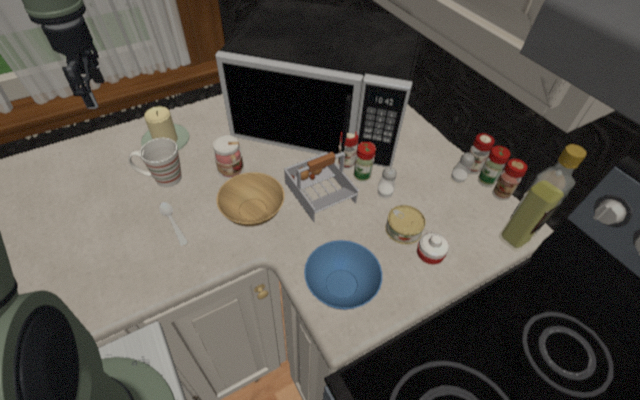

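The top view shows the sieve at about (275,163), spout to the right, with its grip near (271,153). The wooden bowl is at (262,248) and the blue bowl at (402,202). The microwave and two spice bottles, at (250,105) and (276,97), are close to the sieve.

```bash
cat > h.py <<'E'
import numpy as np, cv2
from scipy.spatial.transform import Rotation as Ro
from workcell import bot, viewer, observe
def ray(n,p):
    c=viewer.calibration(n); f=200/np.tan(np.radians(c['vfov']/2))
    d=Ro.from_euler('xyz',c['attitude']).as_matrix()@np.array([(p[0]-c['cx'])/f,(p[1]-c['cy'])/f,1.])
    return np.array(c['eye']),d
def plane(n,p,z):
    e,d=ray(n,p); return e+d*(z-e[2])/d[2]
def tri(p,q):
    a,u=ray('scene',p); b,v=ray('top',q)
    s,t=np.linalg.lstsq(np.c_[u,-v],b-a,rcond=None)[0]
    return (a+s*u+b+t*v)/2, np.linalg.norm(a+s*u-b-t*v)
def mask(im,lo,hi,box=None):
    m=cv2.inRange(cv2.cvtColor(im,cv2.COLOR_BGR2HSV),lo,hi)
    if box:
        k=np.zeros_like(m);x0,y0,x1,y1=box;k[y0:y1,x0:x1]=255;m&=k
    return m
def big(m):
    c=cv2.findContours(m,cv2.RETR_EXTERNAL,cv2.CHAIN_APPROX_NONE)[0]
    return max(c,key=cv2.contourArea)
E
python3 - <<'E'
from h import *
T=cv2.imread('pics/top0.png');S=cv2.imread('pics/scene0.png')
for nm,lo,hi,bt,bs in(("blue",(95,90,40),(125,255,255),(350,150,455,255),(290,230,400,320)),("wood",(8,60,60),(28,255,255),(210,200,310,295),(210,165,290,230))):
    for n,im,b in(("top",T,bt),("scene",S,bs)):
        c=big(cv2.morphologyEx(mask(im,lo,hi,b),cv2.MORPH_CLOSE,np.ones((5,5))))
        # outline points cast to rim plane, fit circle (top half of outline is rim)
        P=np.array([plane(n,p[0],.055)[:2] for p in c])
        (x,y),r=cv2.minEnclosingCircle(P.astype(np.float32)); print(nm,n,x,y,r)
g={}
for n,im,b in(("top",T,(258,125,285,178)),("scene",S,(292,145,342,184))):
    m=mask(im,(0,90,60),(16,255,255),b); c=big(m); r=cv2.minAreaRect(c); bp=cv2.boxPoints(r)
    M=cv2.moments(c); g[n]=(M['m10']/M['m00'],M['m01']/M['m00'])
    print(n,r,cv2.contourArea(c),g[n])
    o=cv2.resize(im[b[1]-25:b[3]+40,b[0]-40:b[2]+50],None,fx=4,fy=4); cv2.imwrite(f'pics/crop_{n}.png',o)
print(tri(g['scene'],g['top']), plane('top',g['top'],.115))
E
```

```text
blue top 0.510165810585022 0.04753782972693443 0.07819673418998718
blue scene 0.509308934211731 0.046068526804447174 0.07728986442089081
wood top 0.427534818649292 0.3236335217952728 0.08006592094898224
wood scene 0.4134275019168854 0.3471839427947998 0.11079541593790054
top ((270.4141540527344, 152.5254669189453), (37.22570037841797, 8.600570678710938), 87.51044464111328) 273.5 (270.42839731870805, 151.93053016453382)
scene ((317.0008544921875, 164.86773681640625), (15.656344413757324, 41.39223861694336), 51.709835052490234) 379.5 (317.9661835748792, 165.14097496706194)
(array([0.60150953, 0.30008213, 0.09608941]), np.float64(0.010384986091801007)) [0.60118904 0.2961044  0.115     ]
```

View pics/crop_top.png

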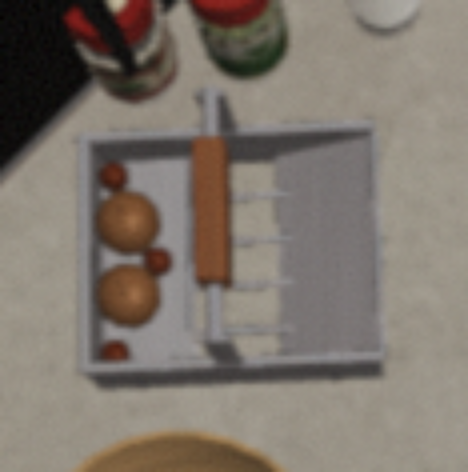

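View pics/crop_scene.png

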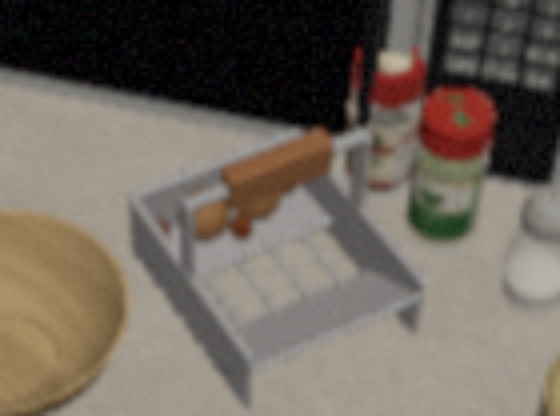

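The grip runs along world x at top-view pixels (270,133–172). The walnuts and hazelnuts are at the closed (+y) end. The spice bottles stand just beyond the far wall, at +x. Next I work out the pan pose, the microwave clearance and the shifts.

```bash
cat >> h.py <<'E'
def goto(p,rpy):
    """shift & rotvec in current (measured) tool axes to bring TCP to p, rpy"""
    s=observe(); R=Ro.from_euler('xyz',s['tool_rot'])
    d=R.inv().apply(np.array(p)-s['position']); w=(R.inv()*Ro.from_euler('xyz',rpy)).as_rotvec()
    print('t',s['clock'],'pos',s['position'].round(4),'rpy',s['tool_rot'].round(3),'shift',d.round(4),'rot',w.round(3))
E
python3 - <<'E'
from h import *
c=[plane('top',p,.05)[:2] for p in((238,133.75),(312.5,131.25),(313.5,191.3),(238.5,192.5))]
print(np.round(c,4),np.mean(c,0))
print([np.degrees(np.arctan2(*(-(b-a))[::1])) for a,b in((c[0],c[1]),(c[3],c[2]))])
for p in((270.4,133),(270.4,171)): print('grip',plane('top',p,.118))
for p in((135,222),(285,75)): print('mw base',plane('top',p,.0))
for p in((75,208),(225,60),(270,5)): print('mw top',plane('top',p,.25))
for p in((276,90),(247,97)): print('bottle',plane('top',p,.1))
print(observe()['position'])
goto([.30,.30,.25],[np.pi,0,np.pi])
E
```

```text
[[0.661  0.3712]
 [0.6603 0.2185]
 [0.5358 0.2197]
 [0.5385 0.3698]] [0.59888733 0.29477663]
[np.float64(0.2358578178822733), np.float64(1.0239791469246844)]
grip [0.63716788 0.29539904 0.118     ]
grip [0.56377149 0.29610175 0.118     ]
mw base [0.49238497 0.59963789 0.        ]
mw base [0.80903592 0.27765641 0.        ]
mw top [0.48377259 0.58226889 0.25      ]
mw top [0.71934419 0.35041156 0.25      ]
mw top [0.81382409 0.27614154 0.25      ]
bottle [0.73049523 0.28598463 0.1       ]
bottle [0.71839626 0.34307788 0.1       ]
[0.20412417 0.59042394 0.23077888]
t 0.1 pos [0.2041 0.5904 0.2308] rpy [-3.141  0.     2.809] shift [-0.1855 -0.2432 -0.019 ] rot [-0.001 -0.    -0.333]
```

Careful with the scale: turns go in shares of pi rad. That gives: -0.333 rad / 3.1416 = -0.106.

```bash
echo '[[[0.085,-0.05,-0.05,-0.02,0,0,-0.0477],[0.085,-0.09,-0.1,-0.02,0,0,-0.106],[0.085,-0.12,-0.15,-0.02,0,0,-0.106],[0.085,-0.15,-0.2,-0.02,0,0,-0.106],[0.085,-0.186,-0.243,-0.02,0,0,-0.106]]]' > m.json && python3 nudge.py m.json; python3 - <<'E'
from h import *
goto([.60,.2955,.20],[np.pi,0,np.pi])
E
```

```text
clock: 0.72
position: [0.3006, 0.2981, 0.2513]
tool_rot: [-3.141, -0.0, -3.141]
force: [2.2, 0.8, 0.4]
grip_width: 0.0852
finger_force: 0.0
t 0.725 pos [0.3006 0.2981 0.2513] rpy [-3.141 -0.    -3.141] shift [-0.2994 -0.0027  0.0512] rot [-0. -0.  0.]
```

```bash
echo '[[[0.085,-0.06,0,0,0,0,0],[0.085,-0.12,0,0,0,0,0],[0.085,-0.18,-0.002,0,0,0,0],[0.085,-0.24,-0.002,0.02,0,0,0],[0.085,-0.299,-0.002,0.05,0,0,0]]]' > m.json && python3 nudge.py m.json; echo '[[[0.085,0,0,0.03,0,0,0],[0.085,0,0,0.06,0,0,0],[0.085,0,0,0.08,0,0,0],[0.085,0,0,0.08,0,0,0]]]' > m.json && python3 nudge.py m.json;python3 - <<'E'
from h import *
goto([.60,.2955,.089],[np.pi,0,np.pi])
cv2.imwrite('pics/a.png',np.vstack([viewer.grab_frame('top')[60:260,150:450],viewer.grab_frame('scene')[60:260,200:500]]))
E
```

```text
clock: 1.35
position: [0.5978, 0.2982, 0.2029]
tool_rot: [3.141, 0.001, -3.141]
force: [0.2, 0.7, 0.6]
grip_width: 0.085
finger_force: 0.0
clock: 1.85
position: [0.595, 0.298, 0.1222]
tool_rot: [-3.14, -0.002, -3.141]
force: [0.0, -0.5, 1.5]
grip_width: 0.0853
finger_force: 0.0
t 1.85 pos [0.595  0.298  0.1222] rpy [-3.140e+00 -2.000e-03 -3.141e+00] shift [-0.0051 -0.0025  0.0332] rot [-0.001 -0.002  0.   ]
```

View pics/a.png

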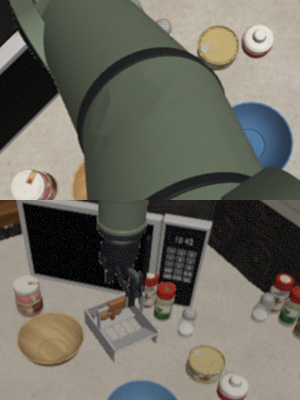

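The arm hides the sieve in the top view. In the scene view the fingers are straight above the grip, at about (115,290) in the lower half. I'll go down and close.

```bash
echo '[[[0.085,-0.003,-0.002,0.02,0,0,0],[0.085,-0.003,-0.002,0.033,0,0,0],[0.085,-0.003,-0.002,0.033,0,0,0]]]' > m.json && python3 nudge.py m.json; echo '[[[0,0,0,0,0,0,0],[0,0,0,0,0,0,0],[0,0,0,0,0,0,0],[0,0,0,0,0,0,0],[0,0,0,0,0,0,0]]]' > m.json && python3 nudge.py m.json 80; echo '[[[0,0,0,0,0,0,0],[0,0,0,0,0,0,0],[0,0,0,0,0,0,0]]]' > m.json && python3 nudge.py m.json
```

```text
clock: 2.33
position: [0.598, 0.296, 0.0891]
tool_rot: [-3.141, -0.002, -3.141]
force: [-0.1, 0.2, -0.2]
grip_width: 0.0852
finger_force: 0.0
clock: 2.95
position: [0.5988, 0.2964, 0.0906]
tool_rot: [3.141, 0.0, -3.141]
force: [-0.8, -0.2, 4.1]
grip_width: 0.0147
finger_force: 77.9
clock: 3.32
position: [0.5988, 0.2964, 0.0906]
tool_rot: [3.141, 0.0, -3.141]
force: [-1.2, 0.0, 5.7]
grip_width: 0.0152
finger_force: 78.1
```

To row units: 0.05 rad / 3.1416 = 0.0159.

```bash
echo '[[[0,0,0,-0.01,0,0,0],[0,0,0,-0.03,0.0064,0,0],[0,0,0,-0.055,0.0127,0,0],[0,0,0,-0.08,0.0159,0,0],[0,0,0,-0.095,0.0159,0,0]]]' > m.json && python3 nudge.py m.json; echo '[[[0,0,0,0,0,0,0]]]' > m.json && python3 nudge.py m.json; python3 - <<'E'
from h import *
goto([.51,.047,.19],[np.pi,0,np.pi])
cv2.imwrite('pics/b.png',viewer.grab_frame('scene')[60:320,180:480].repeat(2,0).repeat(2,1))
E
```

```text
clock: 3.95
position: [0.5988, 0.2966, 0.1867]
tool_rot: [-3.092, 0.001, -3.141]
force: [0.0, -0.1, -3.7]
grip_width: 0.0148
finger_force: 78.2
clock: 4.08
position: [0.599, 0.2963, 0.1861]
tool_rot: [-3.092, 0.001, -3.142]
force: [-0.2, -0.4, -4.4]
grip_width: 0.0148
finger_force: 78.2
t 4.075 pos [0.599  0.2963 0.1861] rpy [-3.092e+00  1.000e-03 -3.142e+00] shift [ 0.089  -0.2492  0.0083] rot [-0.049  0.001  0.   ]
```

View pics/b.png

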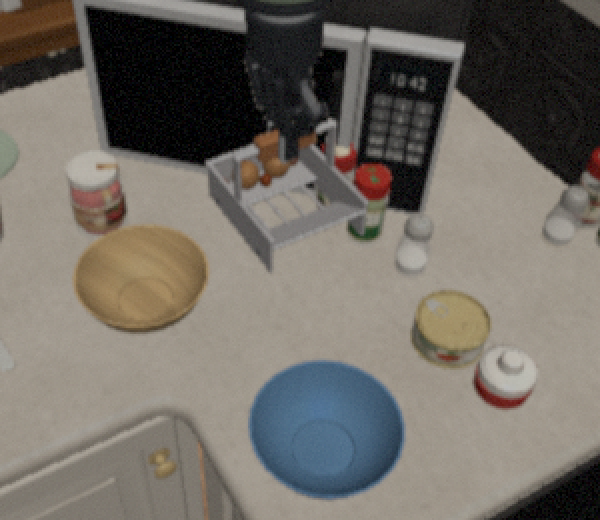

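The sieve hangs level in the grip at about (285,200), with the walnuts and a hazelnut visible at the closed end. I'll carry it gently to the blue bowl.

```bash
echo '[[[0,0.002,-0.005,0,0,0,0],[0,0.006,-0.015,0,0,0,0],[0,0.012,-0.03,0,0,0,0],[0,0.019,-0.05,0.002,0,0,0],[0,0.027,-0.072,0.003,0,0,0]]]' > m.json && python3 nudge.py m.json; echo '[[[0,0.008,-0.022,0,0,0,0],[0,0.016,-0.044,0.001,0,0,0],[0,0.024,-0.066,0.002,0,0,0],[0,0.032,-0.088,0.003,0,0,0],[0,0.04,-0.108,0.003,0,0,0]]]' > m.json && python3 nudge.py m.json; echo '[[[0,0.007,-0.019,0,0,0,0],[0,0.013,-0.036,0,0,0,0],[0,0.018,-0.05,0,0,0,0],[0,0.021,-0.06,0.001,0,0,0],[0,0.022,-0.066,0.001,0,0,0]]]' > m.json && python3 nudge.py m.json;python3 - <<'E'
from h import *
goto([.51,.047,.175],[np.pi,0,np.pi])
cv2.imwrite('pics/c.png',np.hstack([viewer.grab_frame('top')[100:300,250:550],viewer.grab_frame('scene')[130:330,230:480]]).repeat(1,0))
E
```

```text
clock: 4.75
position: [0.571, 0.2225, 0.1858]
tool_rot: [-3.091, -0.0, 3.141]
force: [-0.1, -0.4, -2.6]
grip_width: 0.0148
finger_force: 78.2
clock: 5.38
position: [0.531, 0.1146, 0.1884]
tool_rot: [-3.091, 0.0, 3.141]
force: [0.2, -0.4, -2.9]
grip_width: 0.0148
finger_force: 78.2
clock: 6.0
position: [0.5096, 0.0498, 0.1905]
tool_rot: [-3.092, -0.0, -3.141]
force: [0.1, 0.2, -3.5]
grip_width: 0.0148
finger_force: 78.2
t 6.0 pos [0.5096 0.0498 0.1905] rpy [-3.092 -0.    -3.141] shift [-0.0004 -0.002   0.0157] rot [-0.05 -0.    0.  ]
```

View pics/c.png

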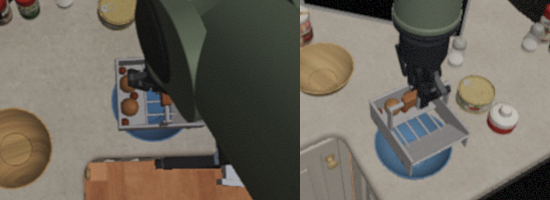

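All five nuts are still at the closed end. The bars at (160,105) in the left half show blue bowl beneath them. Lower, tilt the spout down about 6°, then shake.

To row units: -0.155 rad / 3.1416 = -0.0493.

```bash
echo '[[[0,0,-0.004,0.004,-0.0127,0,0],[0,0,-0.008,0.008,-0.0255,0,0],[0,0,-0.012,0.012,-0.0382,0,0],[0,0,-0.014,0.015,-0.0493,0,0],[0,0,-0.014,0.015,-0.0493,0,0]]]' > m.json && python3 nudge.py m.json; echo '[[[0,0,-0.02,0,0,0,0],[0,0,0,0,0,0,0],[0,0,0.02,0,0,0,0],[0,0,0,0,0,0,0],[0,0,-0.02,0,0,0,0]]]' > m.json && python3 nudge.py m.json;  echo '[[[0,0,0.02,0,0,0,0],[0,0,0.04,0,0,0,0],[0,0,0.02,0,0,0,0],[0,0,0,0,0,0,0],[0,0,0.02,0,0,0,0]]]' > m.json && python3 nudge.py m.json; python3 - <<'E'
from h import *
goto([.51,.035,.175],[np.pi,0,np.pi])
cv2.imwrite('pics/d.png',np.hstack([viewer.grab_frame('top')[120:270,330:480],viewer.grab_frame('scene')[200:350,280:430]]).repeat(2,0).repeat(2,1))
E
```

```text
clock: 6.72
position: [0.5098, 0.0351, 0.1761]
tool_rot: [3.037, -0.0, 3.141]
force: [0.3, -0.1, -3.9]
grip_width: 0.0146
finger_force: 78.3
clock: 7.35
position: [0.5099, 0.0163, 0.1743]
tool_rot: [3.037, 0.0, -3.139]
force: [-0.1, -0.1, -2.8]
grip_width: 0.0148
finger_force: 79.0
clock: 7.98
position: [0.5099, 0.0338, 0.1763]
tool_rot: [3.038, -0.0, 3.139]
force: [1.1, -0.0, -3.6]
grip_width: 0.0144
finger_force: 79.5
t 7.975 pos [0.5099 0.0338 0.1763] rpy [ 3.038 -0.     3.139] shift [-0.0001  0.0011  0.0014] rot [ 0.103  0.    -0.003]
```

View pics/d.png

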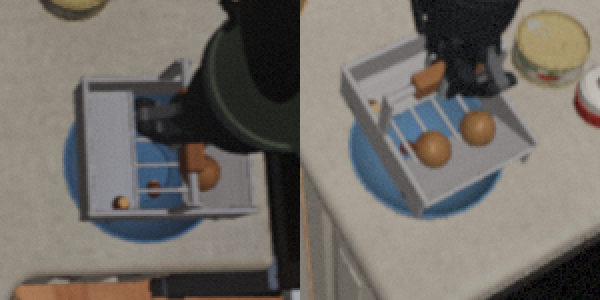

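Both walnuts rest against the ramp. One hazelnut is visible in the bowl at (152,187), and one is still on the plain floor at (122,202). More strokes are needed.

```bash
echo '[[[0,0,0.02,0,0,0,0],[0,0,0,0,0,0,0],[0,0,-0.02,0,0,0,0],[0,0,0,0,0,0,0],[0,0,0.02,0,0,0,0]]]' > m.json && python3 nudge.py m.json;  echo '[[[0,0,-0.02,0,0,0,0],[0,0,-0.04,0,0,0,0],[0,0,-0.02,0,0,0,0],[0,0,-0.02,0,0,0,0],[0,0,-0.02,0,0,0,0]]]' > m.json && python3 nudge.py m.json; python3 - <<'E'
from h import *
goto([.51,.035,.175],[np.pi,0,np.pi])
cv2.imwrite('pics/e.png',np.hstack([viewer.grab_frame('top')[120:270,330:480],viewer.grab_frame('scene')[200:350,280:430]]).repeat(2,0).repeat(2,1))
E
```

```text
clock: 8.7
position: [0.5099, 0.056, 0.1785]
tool_rot: [3.037, 0.0, -3.141]
force: [-0.5, 0.5, -2.8]
grip_width: 0.0147
finger_force: 79.6
clock: 9.32
position: [0.5097, 0.0356, 0.1763]
tool_rot: [3.037, -0.0, -3.141]
force: [-0.2, -0.3, -3.3]
grip_width: 0.0151
finger_force: 79.7
t 9.325 pos [0.5097 0.0356 0.1763] rpy [ 3.037 -0.    -3.141] shift [-0.0003 -0.0007  0.0013] rot [ 0.104 -0.     0.001]
```

View pics/e.png

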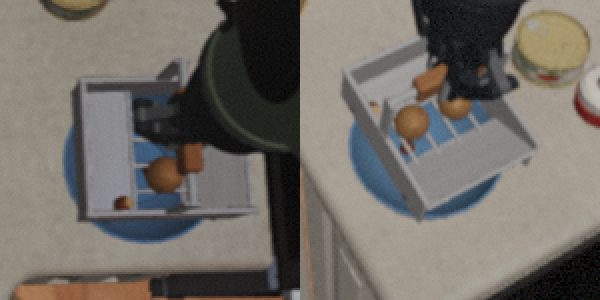

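One hazelnut remains on the plain floor at (122,203), top half. Tilt to about 9° and shake again, this time checking numerically by colour blobs.

To row units: -0.05 rad / 3.1416 = -0.0159.

```bash
cat >> h.py <<'E'
def blobs():
    for n,b in(("top",(340,130,470,260)),("scene",(280,200,430,330))):
        im=viewer.grab_frame(n); hsv=cv2.cvtColor(im,cv2.COLOR_BGR2HSV)
        m=((hsv[...,0]<22)|(hsv[...,0]>172))&(hsv[...,1]>85)&(hsv[...,2]>30); m=m.astype(np.uint8)
        k=np.zeros_like(m);k[b[1]:b[3],b[0]:b[2]]=1;m&=k
        N,L,st,c=cv2.connectedComponentsWithStats(m)
        for i in range(1,N):
            if st[i,4]>=5: print(n,'area',st[i,4],'at',c[i].round(0),'hsv',np.median(hsv[L==i],0))
E
python3 -c "
from h import *
blobs()"
echo '[[[0,0,-0.012,0,-0.0159,0,0],[0,0,-0.022,0,-0.0159,0,0],[0,0,-0.002,0,-0.0159,0,0],[0,0,0.018,0,-0.0159,0,0],[0,0,-0.002,0,-0.0159,0,0]]]' > m.json && python3 nudge.py m.json;  echo '[[[0,0,-0.02,0,0,0,0],[0,0,0,0,0,0,0],[0,0,0.02,0,0,0,0],[0,0,0,0,0,0,0],[0,0,-0.02,0,0,0,0]]]' > m.json && python3 nudge.py m.json;  echo '[[[0,0,0.02,0,0,0,0],[0,0,0.04,0,0,0,0],[0,0,0.02,0,0,0,0],[0,0,0.02,0,0,0,0],[0,0,0.02,0,0,0,0]]]' > m.json && python3 nudge.py m.json; python3 -c "
from h import *
blobs()"
```

```text
top area 12 at [420. 165.] hsv [ 10.  122.5  61. ]
top area 175 at [425. 198.] hsv [ 11. 149. 103.]
top area 237 at [406. 207.] hsv [ 12. 148.  95.]
top area 38 at [392. 221.] hsv [  8.  150.   83.5]
scene area 16 at [281. 202.] hsv [ 18.  105.5 128.5]
scene area 7 at [403. 206.] hsv [ 20.  96. 146.]
scene area 371 at [407. 221.] hsv [ 21.  90. 165.]
scene area 14 at [417. 228.] hsv [ 21.   88.5 166.5]
scene area 300 at [349. 244.] hsv [ 13. 140. 119.]
scene area 12 at [370. 234.] hsv [ 12.  118.5  84.5]
scene area 32 at [404. 238.] hsv [  8.  123.5 114. ]
scene area 87 at [423. 256.] hsv [  2. 160. 105.]
scene area 217 at [335. 259.] hsv [ 15. 137. 126.]
scene area 9 at [317. 254.] hsv [ 16. 100. 152.]
scene area 5 at [335. 273.] hsv [  7. 114. 106.]
scene area 10 at [280. 288.] hsv [ 14.   92.5 144.5]
scene area 13 at [281. 299.] hsv [ 14.  90. 147.]
scene area 19 at [282. 316.] hsv [ 13.  97. 143.]
clock: 10.15
position: [0.5098, 0.0358, 0.1763]
tool_rot: [2.987, 0.0, -3.137]
force: [-0.0, -0.0, -3.0]
grip_width: 0.0149
finger_force: 79.8
clock: 10.78
position: [0.5097, 0.0134, 0.
[... 396 characters left out ...]
181 at [426. 198.] hsv [ 11. 150. 101.]
top area 272 at [408. 206.] hsv [ 12. 146.  97.]
scene area 15 at [281. 202.] hsv [ 18. 106. 125.]
scene area 9 at [402. 206.] hsv [ 21.  96. 146.]
scene area 365 at [407. 221.] hsv [ 21.  90. 165.]
scene area 198 at [346. 241.] hsv [ 13. 141. 132.]
scene area 32 at [404. 238.] hsv [  8.  121.5 114. ]
scene area 87 at [423. 256.] hsv [  3. 163. 105.]
scene area 164 at [360. 256.] hsv [ 14. 135. 122.]
scene area 225 at [337. 263.] hsv [ 15. 138. 125.]
scene area 12 at [280. 289.] hsv [ 14.  92. 143.]
scene area 11 at [281. 301.] hsv [ 14.  92. 148.]
scene area 10 at [282. 311.] hsv [ 13.   94.5 141.5]
scene area 10 at [283. 321.] hsv [ 13.   95.5 144. ]
```

To row units: 0.155 rad / 3.1416 = 0.0493.

```bash
echo '[[[0,0,-0.02,0,0,0,0],[0,0,-0.04,0,0,0,0],[0,0,-0.02,0,0,0,0],[0,0,0,0,0,0,0],[0,0,-0.02,0,0,0,0]]]' > m.json && python3 nudge.py m.json; echo '[[[0,0,-0.02,0,0,0,0],[0,0,0,0,0,0,0],[0,0,0.02,0,0,0,0],[0,0,0,0,0,0,0],[0,0,0,0,0,0,0]]]' > m.json && python3 nudge.py m.json; echo '[[[0,0,0,0,0.0159,0,0],[0,0,0,-0.01,0.0318,0,0],[0,0,0,-0.02,0.0493,0,0],[0,0,0,-0.025,0.0493,0,0],[0,0,0,-0.025,0.0493,0,0]]]' > m.json && python3 nudge.py m.json; python3 -c "
from h import *
blobs()
goto([.43,.30,.2],[np.pi,0,np.pi])"
```

```text
clock: 12.12
position: [0.5099, 0.0166, 0.1734]
tool_rot: [2.986, 0.001, -3.137]
force: [0.2, -0.6, -3.5]
grip_width: 0.0148
finger_force: 79.8
clock: 12.75
position: [0.5096, 0.0129, 0.1729]
tool_rot: [2.987, -0.0, 3.141]
force: [-0.4, 0.1, -2.5]
grip_width: 0.0148
finger_force: 79.8
clock: 13.38
position: [0.5097, 0.01, 0.1979]
tool_rot: [3.14, 0.0, -3.141]
force: [-0.4, 0.2, -3.5]
grip_width: 0.0148
finger_force: 79.8
top area 338 at [439. 200.] hsv [ 11. 148.  84.]
top area 18 at [385. 206.] hsv [  7. 144.  62.]
scene area 15 at [281. 202.] hsv [ 18. 108. 129.]
scene area 19 at [402. 207.] hsv [ 21.  92. 151.]
scene area 316 at [409. 222.] hsv [ 21.  89. 167.]
scene area 15 at [390. 215.] hsv [ 21.  91. 137.]
scene area 24 at [379. 233.] hsv [ 12.  131.5  88. ]
scene area 224 at [354. 243.] hsv [ 13. 142. 124.]
scene area 31 at [403. 238.] hsv [  8. 128. 114.]
scene area 88 at [423. 256.] hsv [  2.5 162.5 106. ]
scene area 244 at [373. 264.] hsv [ 15.  137.  130.5]
scene area 249 at [351. 276.] hsv [ 15. 137. 132.]
scene area 7 at [335. 274.] hsv [  8. 120. 107.]
scene area 11 at [280. 288.] hsv [ 13.  92. 145.]
scene area 11 at [281. 300.] hsv [ 14.  93. 151.]
scene area 9 at [282. 312.] hsv [ 13.  94. 145.]
scene area 8 at [283. 322.] hsv [ 13.   97.  148.5]
t 13.475 pos [0.5095 0.0096 0.1975] rpy [ 3.141 -0.     3.141] shift [ 0.0797  0.2904 -0.0023] rot [ 0.001 -0.    -0.001]
```

```bash
echo '[[[0,0.002,0.005,0,0,0,0],[0,0.005,0.015,0,0,0,0],[0,0.01,0.03,0,0,0,0],[0,0.016,0.05,0,0,0,0],[0,0.022,0.072,0,0,0,0]]]' > m.json && python3 nudge.py m.json; echo '[[[0,0.008,0.022,0,0,0,0],[0,0.016,0.044,0,0,0,0],[0,0.024,0.066,0,0,0,0],[0,0.03,0.088,-0.002,0,0,0],[0,0.036,0.11,-0.004,0,0,0]]]' > m.json && python3 nudge.py m.json;echo '[[[0,0.007,0.022,0,0,0,0],[0,0.012,0.044,0,0,0,0],[0,0.018,0.064,0,0,0,0],[0,0.02,0.08,0,0,0,0],[0,0.021,0.09,0,0,0,0]]]' > m.json && python3 nudge.py m.json; python3 - <<'E'
from h import *
blobs()
goto([.43,.30,.2],[np.pi,0,np.pi])
cv2.imwrite('pics/f.png',np.hstack([viewer.grab_frame('top')[90:300,190:460],viewer.grab_frame('scene')[110:320,190:410]]).repeat(2,0).repeat(2,1)[:, :800] if 0 else cv2.resize(np.hstack([viewer.grab_frame('top')[90:300,190:460],viewer.grab_frame('scene')[110:320,190:410]]),None,fx=1.6,fy=1.6,interpolation=cv2.INTER_CUBIC))
E
```

```text
clock: 14.1
position: [0.487, 0.0835, 0.1977]
tool_rot: [3.141, -0.0, -3.141]
force: [0.6, -0.2, -2.5]
grip_width: 0.0145
finger_force: 79.8
clock: 14.72
position: [0.4507, 0.1936, 0.2018]
tool_rot: [3.141, -0.0, -3.14]
force: [0.5, 0.2, -2.3]
grip_width: 0.0152
finger_force: 79.8
clock: 15.35
position: [0.4303, 0.283, 0.2017]
tool_rot: [3.141, -0.0, -3.14]
force: [0.6, 0.2, -3.8]
grip_width: 0.0148
finger_force: 79.8
top area 31 at [397. 193.] hsv [  6. 160.  86.]
top area 30 at [410. 196.] hsv [ 14. 122. 132.]
top area 30 at [386. 207.] hsv [  7. 165.  91.]
scene area 14 at [281. 203.] hsv [ 18.  103.5 128.5]
scene area 423 at [407. 221.] hsv [ 21.  91. 161.]
scene area 33 at [404. 238.] hsv [  8. 123. 109.]
scene area 90 at [423. 256.] hsv [  3.  162.5 102. ]
scene area 28 at [333. 274.] hsv [  9. 172.  98.]
scene area 30 at [351. 277.] hsv [  9. 173.  95.]
scene area 10 at [280. 288.] hsv [ 14.   92.5 142.5]
scene area 25 at [353. 287.] hsv [ 17. 103. 157.]
scene area 21 at [282. 305.] hsv [ 13.  96. 141.]
scene area 9 at [283. 321.] hsv [ 13.  97. 141.]
t 15.45 pos [0.4304 0.2829 0.2016] rpy [ 3.141 -0.    -3.14 ] shift [0.0004 0.0171 0.0016] rot [ 0.    -0.     0.001]
```

Both views now show three hazelnut blobs in the blue bowl: top (397,193), (410,196), (386,207), and scene (333,274), (351,277), (353,287). I'll go on to the pour.

To row units: -0.45 rad / 3.1416 = -0.1432.

```bash
echo '[[[0,0.003,0.015,0,0,0,0],[0,0.003,0.033,0.005,0,0,0],[0,0.003,0.053,0.01,0,0,0],[0,0.003,0.068,0.015,0,0,0],[0,0.003,0.077,0.016,0,0,0]]]' > m.json && python3 nudge.py m.json; echo '[[[0,0,0,0,-0.0255,0,0],[0,0,0,0,-0.0573,0,0],[0,0,0,0,-0.0891,0,0],[0,0,0,0,-0.121,0,0],[0,0,0,0,-0.1432,0,0]]]' > m.json && python3 nudge.py m.json; python3 -c "
from h import *
goto([.4275,.36,.185],[np.pi+.78,0,np.pi])"
```

```text
clock: 16.18
position: [0.4273, 0.3599, 0.185]
tool_rot: [-3.141, -0.001, -3.141]
force: [0.1, 0.3, -2.1]
grip_width: 0.0149
finger_force: 79.8
clock: 16.8
position: [0.428, 0.3582, 0.1858]
tool_rot: [2.69, 0.0, 3.14]
force: [-0.2, -0.0, -3.6]
grip_width: 0.0148
finger_force: 79.8
t 16.8 pos [0.428  0.3582 0.1858] rpy [2.69 0.   3.14] shift [0.0005 0.0012 0.0015] rot [ 1.232e+00  0.000e+00 -1.000e-03]
```

To row units: -0.34 rad / 3.1416 = -0.1082.

```bash
echo '[[[0,0,0,0,-0.0255,0,0],[0,0,0,0,-0.0509,0,0],[0,0,0,0,-0.0764,0,0],[0,0,0,0,-0.0955,0,0],[0,0,0,0,-0.1082,0,0]]]' > m.json && python3 nudge.py m.json; echo '[[[0,0,0,0,0,0,0],[0,0,0,0,0,0,0],[0,0,0,0,0,0,0],[0,0,0,0,0,0,0],[0,0,0,0,0,0,0]]]' > m.json && python3 nudge.py m.json; python3 - <<'E'
from h import *
def wal():
    for n,b in(("top",(200,190,330,300)),("scene",(190,150,310,240))):
        im=viewer.grab_frame(n); x0,y0,x1,y1=b
        cv2.imwrite(f'pics/w_{n}.png',im)
        hsv=cv2.cvtColor(im,cv2.COLOR_BGR2HSV)[y0:y1,x0:x1]
        m=((hsv[...,0]<15)&(hsv[...,1]>125)).astype(np.uint8)
        N,L,st,c=cv2.connectedComponentsWithStats(m)
        for i in range(1,N):
            if st[i,4]>15: print(n,st[i,4],c[i].round()+[x0,y0],np.median(hsv[L==i],0))
wal(); goto([.4275,.36,.185],[np.pi-.79,0,np.pi])
E
```

```text
clock: 17.42
position: [0.4284, 0.3581, 0.1856]
tool_rot: [2.35, -0.0, 3.14]
force: [-0.0, 0.5, -4.2]
grip_width: 0.0153
finger_force: 79.9
clock: 18.05
position: [0.4275, 0.3591, 0.1858]
tool_rot: [2.352, 0.0, -3.141]
force: [-0.0, -0.4, -2.6]
grip_width: 0.0147
finger_force: 79.9
top 131 [234. 225.] [ 11. 151. 127.]
top 162 [234. 255.] [ 11. 151. 116.]
top 154 [262. 262.] [ 13. 146. 116.]
t 18.15 pos [0.4276 0.359  0.1858] rpy [ 2.352  0.    -3.141] shift [0.0001 0.0002 0.0013] rot [-0. -0.  0.]
```

To row units: -0.1 rad / 3.1416 = -0.0318.

```bash
cat >> h.py <<'E'
def wal():
    for n,b in(("top",(200,190,330,300)),("scene",(190,140,330,240))):
        im=viewer.grab_frame(n); x0,y0,x1,y1=b
        hsv=cv2.cvtColor(im,cv2.COLOR_BGR2HSV)[y0:y1,x0:x1]
        m=((hsv[...,0]<16)&(hsv[...,1]>120)).astype(np.uint8)
        N,L,st,c=cv2.connectedComponentsWithStats(m)
        for i in range(1,N):
            if st[i,4]>15: print(n,st[i,:5],c[i].round()+[x0,y0],np.median(hsv[L==i],0))
E
echo '[[[0,0,0,0,-0.0159,0,0],[0,0,0,0,-0.0318,0,0],[0,0,0,0,-0.0318,0,0],[0,0,0,0,-0.0318,0,0],[0,0,0,0,-0.0318,0,0]]]' > m.json && python3 nudge.py m.json; python3 - <<'E'
from h import *
wal()
a=viewer.grab_frame('top')[180:310,190:340];b=viewer.grab_frame('scene')[120:250,180:330]
cv2.imwrite('pics/g.png',cv2.resize(np.hstack([a,b]),None,fx=2.6,fy=2.6,interpolation=cv2.INTER_CUBIC))
E
```

```text
clock: 18.77
position: [0.4276, 0.3592, 0.186]
tool_rot: [2.253, 0.001, -3.141]
force: [-0.1, -1.0, -3.5]
grip_width: 0.0147
finger_force: 80.0
top [ 28  30  14  12 124] [235. 225.] [ 11. 152. 112.]
top [ 27  59  16  13 177] [234. 255.] [ 11. 152. 107.]
top [ 55  62  18  17 232] [264. 260.] [ 13. 148. 114.]
```

View pics/g.png

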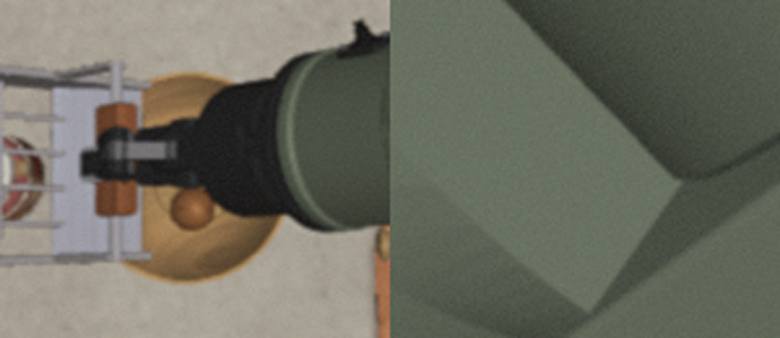

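One walnut is in the wooden bowl at (193,208). The two halves at (115,120) and (115,195) are the grip, and nothing is seen left in the pan. I'll level the sieve and move to its old place, then check that both walnuts are in the bowl.

To row units: 0.76 rad / 3.1416 = 0.2419.

```bash
echo '[[[0,0,0,0,0.0382,0,0],[0,0,0,0,0.0891,0,0],[0,0,0,0,0.1401,0,0],[0,0,0,0,0.191,0,0],[0,0,0,0,0.2419,0,0]]]' > m.json && python3 nudge.py m.json; echo '[[[0,0,0,0,0.0414,0,0],[0,0,0,-0.01,0.0414,0,0],[0,0,0,-0.01,0.0414,0,0]]]' > m.json && python3 nudge.py m.json; python3 - <<'E'
from h import *
goto([.5988,.2964,.195],[np.pi,0,np.pi])
E
```

```text
clock: 19.6
position: [0.4239, 0.3608, 0.1803]
tool_rot: [2.759, -0.021, -3.126]
force: [0.3, 0.1, -3.4]
grip_width: 0.0146
finger_force: 79.8
clock: 19.98
position: [0.4243, 0.3573, 0.1896]
tool_rot: [2.884, -0.021, -3.125]
force: [0.2, -1.2, -3.0]
grip_width: 0.0147
finger_force: 80.0
t 19.975 pos [0.4243 0.3573 0.1896] rpy [ 2.884 -0.021 -3.125] shift [-0.1733 -0.0593 -0.0251] rot [ 0.257 -0.023  0.014]
```

To row units: 0.257 rad / 3.1416 = 0.0818.

```bash
echo '[[[0,0,0,-0.005,0.0382,-0.0032,0.0032],[0,0,0,-0.008,0.0818,-0.0073,0.0045],[0,0,0,-0.008,0.0818,-0.0073,0.0045]]]' > m.json && python3 nudge.py m.json; python3 - <<'E'
from h import *
goto([.5988,.2964,.195],[np.pi,0,np.pi])
E
```

```text
clock: 20.35
position: [0.4241, 0.3564, 0.1963]
tool_rot: [-3.141, -0.002, -3.141]
force: [0.4, -0.0, -3.9]
grip_width: 0.0149
finger_force: 79.7
t 20.35 pos [0.4241 0.3564 0.1963] rpy [-3.141e+00 -2.000e-03 -3.141e+00] shift [-0.1747 -0.0601  0.0011] rot [-0.001 -0.002  0.001]
```

To row units: -0.002 rad / 3.1416 = -0.0006.

```bash
echo '[[[0,-0.02,-0.01,0,0,0,0],[0,-0.06,-0.025,0,0,0,0],[0,-0.11,-0.04,0,0,0,0],[0,-0.15,-0.055,0.001,0,0,0],[0,-0.175,-0.06,0.001,-0.0003,-0.0006,0]]]' > m.json && python3 nudge.py m.json; echo '[[[0,0,0,0,0,0,0],[0,0,0,0,0,0,0]]]' > m.json && python3 nudge.py m.json; python3 - <<'E'
from h import *
wal(); goto([.5988,.2964,.0906],[np.pi,0,np.pi])
E
```

```text
clock: 20.98
position: [0.6019, 0.291, 0.1947]
tool_rot: [3.14, -0.0, 3.136]
force: [-0.3, -0.2, -4.1]
grip_width: 0.0149
finger_force: 79.8
clock: 21.22
position: [0.5992, 0.2938, 0.1951]
tool_rot: [3.14, -0.0, 3.139]
force: [-0.4, 1.1, -3.6]
grip_width: 0.0148
finger_force: 79.8
top [ 2 49  4  9 18] [203. 243.] [  5.5 133.5  75. ]
scene [43 21  9 10 48] [238. 166.] [  5. 149.  83.]
scene [ 61  57  14  12 114] [258. 202.] [ 15.  138.  125.5]
scene [ 46  62  14  13 120] [243. 208.] [ 15. 139. 123.]
t 21.325 pos [0.599  0.2947 0.1956] rpy [3.14 0.   3.14] shift [0.0002 0.0016 0.105 ] rot [ 0.001  0.    -0.001]
```

The scene view shows both walnuts in the wooden bowl, at (258,202) and (243,208). Lower the sieve.

```bash
echo '[[[0,0,0,0.03,0,0,0],[0,0,0.001,0.06,0,0,0],[0,0,0.001,0.085,0,0,0],[0,0,0.001,0.097,0,0,0],[0,0,0.001,0.1,0,0,0]]]' > m.json && python3 nudge.py m.json; echo '[[[0,0,0,0.002,0,0,0],[0,0,0,0.004,0,0,0],[0,0,0,0.004,0,0,0]]]' > m.json && python3 nudge.py m.json
```

```text
clock: 21.95
position: [0.5994, 0.2961, 0.0956]
tool_rot: [3.141, 0.001, 3.141]
force: [1.1, 0.4, -2.2]
grip_width: 0.0148
finger_force: 79.7
clock: 22.32
position: [0.5998, 0.2961, 0.092]
tool_rot: [3.141, 0.002, 3.141]
force: [0.4, 0.5, -3.0]
grip_width: 0.0148
finger_force: 79.7
```

```bash
echo '[[[0,0,0,0.001,0,0,0],[0,0,0,0.0015,0,0,0],[0,0,0,0.0015,0,0,0]]]' > m.json && python3 nudge.py m.json; echo '[[[0,0,0,0.001,0,0,0],[0,0,0,0.001,0,0,0]]]' > m.json && python3 nudge.py m.json
```

```text
clock: 22.7
position: [0.5999, 0.2961, 0.0906]
tool_rot: [3.141, 0.002, 3.141]
force: [-0.7, 0.3, 3.8]
grip_width: 0.0146
finger_force: 80.7
clock: 22.95
position: [0.6, 0.2962, 0.0906]
tool_rot: [3.141, 0.002, 3.141]
force: [-6.8, -2.1, 19.3]
grip_width: 0.0147
finger_force: 83.2
```

Standing on the worktop. Ease off the push, then release and withdraw.

```bash
echo '[[[0,0,0,-0.001,0,0,0],[0,0,0,-0.001,0,0,0]]]' > m.json && python3 nudge.py m.json 20; echo '[[[0.04,0,0,0,0,0,0],[0.085,0,0,0,0,0,0],[0.085,0,0,0,0,0,0],[0.085,0,0,0,0,0,0],[0.085,0,0,0,0,0,0]]]' > m.json && python3 nudge.py m.json; echo '[[[0.085,0,0,-0.02,0,0,0],[0.085,0,0,-0.05,0,0,0],[0.085,0,0,-0.09,0,0,0],[0.085,0,0,-0.13,0,0,0],[0.085,0,0,-0.13,0,0,0]]]' > m.json && python3 nudge.py m.json; echo '[[[0.085,0.03,0,0,0,0,0],[0.085,0.09,0,0,0,0,0],[0.085,0.15,0,0,0,0,0],[0.085,0.18,0,0,0,0,0],[0.085,0.18,0,0,0,0,0]]]' > m.json && python3 nudge.py m.json; python3 - <<'E'
from h import *
wal(); blobs()
T=viewer.grab_frame('top');S=viewer.grab_frame('scene');S0=cv2.imread('pics/scene0.png')
for im in(S0,S):
    c=big(mask(im,(0,90,60),(16,255,255),(292,145,342,184))); print(cv2.minAreaRect(c))
E
```

```text
clock: 23.2
position: [0.6, 0.2961, 0.0906]
tool_rot: [3.141, 0.002, 3.141]
force: [-1.6, 0.9, 7.4]
grip_width: 0.0149
finger_force: 81.4
clock: 23.82
position: [0.5997, 0.2959, 0.0902]
tool_rot: [3.141, 0.001, 3.141]
force: [-0.5, 0.0, -0.2]
grip_width: 0.0849
finger_force: 0.0
clock: 24.45
position: [0.601, 0.2965, 0.225]
tool_rot: [3.138, 0.007, 3.14]
force: [0.6, -0.1, -0.3]
grip_width: 0.0848
finger_force: 0.0
clock: 25.08
position: [0.4178, 0.2964, 0.2208]
tool_rot: [3.141, 0.001, -3.14]
force: [0.7, 0.2, 0.8]
grip_width: 0.0848
finger_force: 0.0
scene [118  14  22  17 198] [320. 162.] [ 13. 145. 115.]
scene [43 21  9 10 51] [238. 166.] [  5. 146.  85.]
scene [ 61  57  14  12 115] [258. 202.] [ 15. 137. 128.]
scene [ 47  62  13  13 122] [243. 208.] [ 15. 139. 126.]
top area 30 at [398. 193.] hsv [  6.  162.5  87.5]
top area 29 at [410. 196.] hsv [ 14. 122. 133.]
top area 29 at [386. 207.] hsv [  6. 167.  91.]
scene area 15 at [281. 202.] hsv [ 18. 107. 126.]
scene area 14 at [403. 206.] hsv [ 21.   92.5 144.5]
scene area 5 at [411. 208.] hsv [ 21.  95. 144.]
scene area 388 at [407. 221.] hsv [ 21.  90. 163.]
scene area 31 at [403. 238.] hsv [  8. 126. 111.]
scene area 89 at [423. 256.] hsv [  3. 163. 103.]
scene area 28 at [333. 273.] hsv [  9. 170. 100.]
scene area 30 at [351. 277.] hsv [  9. 177.  95.]
scene area 11 at [280. 289.] hsv [ 14.  93. 141.]
scene area 23 at [353. 287.] hsv [ 17. 104. 157.]
scene area 10 at [281. 300.] hsv [ 14.  96. 147.]
scene area 10 at [282. 310.] hsv [ 13.   96.  139.5]
scene area 9 at [283. 321.] hsv [ 14.  97. 143.]
((317.0008544921875, 164.86773681640625), (15.656344413757324, 41.39223861694336), 51.709835052490234)
((321.7877502441406, 160.89846801757812), (11.981523513793945, 28.95534896850586), 70.55996704101562)
```

```bash
python3 -c "
from workcell import bot, viewer, observe
print(bot.job_done())"
```

```text
the job is handed in; nothing more can be done
None
```

The job is handed in at about 25 s of robot time: the camera check just before showed three hazelnuts in the blue bowl, both walnuts in the wooden bowl, and the empty sieve standing released where it started, beside the bowls.

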